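Hang the long wash basket on both drip hooks

ROBOT

A 6-joint arm with a two-finger parallel gripper is mounted at the origin on the work surface. World frame = base frame: x ahead of the robot, y to its left, z up, the work surface at z = 0. Lengths are in m, angles in rad, forces in N, time in s.
With the tool pointing down it reaches from about 0.275 to 0.825 m from the base axis. Payload 4.9 kg.
Tool frame: the origin (TCP) lies midway between the tips of the shut fingers; the grasp point (between the pads) lies 19 mm behind it (grip_point_offset is the distance from the TCP to the grasp point, in m); z points along the fingers, x is the direction in which the jaws open and shut, and the axes are right-handed (so a half turn about z gives the same grasp; the last joint's range is limited). The gripper opens to 85 mm and grips with 20 to 120 N. Pads are 22 mm wide; open, the fingers measure 114 mm over their backs; the gripper's body (76 mm by 85 mm) begins 54 mm behind the grasp point. The pads swing forward as they close: fully open they stand 13 mm farther back than shut.
Start: joints at [-1.3, 0.326, -0.193, 1.052, 0, 1.437], TCP at [0.217, -0.506, 0.231] pointing down, gripper open.
Joint ranges: [-2.65, 2.65], [-0.97, 1.79], [-1.3, 1.35], [-1.93, 2.1], [-1.47, 1.37], [-3.14, 3.14]. Speed limits (rad/s): [2.57, 2.57, 3.14, 3.14, 3.14, 3.14].

INTERFACE

Orientations are given as a rotation vector (axis times angle).
In Python, from cell import * gives the robot as it stands. Calls block until the motion is done:
- movep(position, orientation): joint-space move of the TCP to a pose.
- move_l(position, velocity=0.15, rot=None, until_force=None): straight line of the TCP; rot=None keeps the orientation; velocity is the mean speed in m/s. With until_force (N) it stops when the force on the tool has changed by that much, and returns True; else False.
- set_joints(angles): joint-space move.
- let_go() and grab(newtons=None): open the fingers fully, or close them until they stop; newtons is the grip in N (None keeps the last).
- sleep(seconds).
- ik(position, orientation): joint angles nearest the present ones, or None.
- get_state(): the state.
- grab_frame(name): name is "scene" or "top" or "wrist"; returns a dict with "img" (384x512x3 uint8, red, green, blue), "fx", "fy", "cx", "cy" (pixels), "cam_to_world" (4x4, takes a point from camera to world coordinates); the wrist camera has in their place "T_tool_cam" (4x4, takes a point from camera to tool coordinates, whose origin is the TCP and whose axes are the tool frame's). Camera axes: x right, y down, z forward; pixel columns grow to the right and rows downward; lengths in m; the calibration is good to about 2 mm. The wrist camera is an equidistant fisheye: a pixel r from the principal point sees the ray r / f radians off the axis. A picture is of the moment at which its call begins: read the wrist's pose just before it. There is no depth.
A pose or a line that the arm cannot do raises MotionError and nothing moves.
- sign_off(): hands the job in, once; it reports no verdict.
Trained networks look in the newest picture that a camera, given by its name, has taken for a name from the list of things; names that differ only in an ending like _2 or _b are one class to them, and where a whole thing is asked for, a point or a joint stands for the part that bears it (a point fixed in the world has none). Each returns a list of dicts, best first, with "score" (0 to 1); they miss things now and then, are a little off and sometimes report something else, mostly with a low value. They report only what shows in the picture. A call takes as long as a camera call.
- spot_in(camera, name): "centre" ([column, row] in pixels, amid what is visible of it).
- silhouettes(camera, name): "mask" (384x512 bool, what is visible of it) and "centre" ([column, row] in pixels, amid what is visible of it).
- tip_of(camera, name): "centre" ([column, row] in pixels: a listed point, or the origin of a listed thing).
The state is a dict: "clock": time; "q": joint angles; "joint_velocities": joint speeds; "tau": joint torques, N m; "position": TCP position; "eef_rot": TCP orientation; "contact_force": force on the tool from outside, world axes, zero at the start; "wrist_torque": the same for the moment, N m; "finger_gap": opening from 0.0 (shut) to 1.0 (fully open).
Only numpy, scipy, OpenCV 4.12 (cv2) and the standard library are available. Lean on these libraries where they do the work, as an engineer would, in place of code of your own. Each camera call takes 0.05 s, during which the arm holds its last target. There are 200 camera calls.

TASK

Hang the long parts-washing basket up to drain: lower its lifting bar into both hooks of the drip stand, one on either side of the tray, so that both ends of the bar rest down in their hooks before you let go. Leave it hanging level and still, and do not disturb the short basket.

Things in the scene. Friction and masses are not known exactly. Their poses are not given: they have to be found in the camera images.
- long_basket_bar (a point): Centre of the long basket's lifting bar: grasp here. Loose steel wire basket, 0.35-0.65 kg: tray 90 x 200 x 40 mm high, a 30 mm wide upright at each end, and on top a square bar, 12 x 12 x 300 mm, centre line 105 mm above the underside. The bar runs 50 mm past the tray at each end: these ends go in the hooks. x across the bar, y along it, z up. Symmetric: hangs either way round.
- hook_left (a point): Left hook of the drip stand: middle of its floor, upper surface, where the bar's underside rests, 135 mm above the table. Each hook is a bent 10 mm rod in the x-z plane, open upward: floor 32 mm long; in front (-x) a sloping tip, 25 mm above the floor (160 above the table); behind (+x) a slope to an arm 20 mm above the floor. x from hook to rear rail, away from the robot; y to the left hook; z up.
- hook_right (a point): Right hook, same shape, axes and height, 250 mm from the left one along -y. Each hook belongs 25 mm outside the tray's end and 25 mm inside the bar's end. The arms run back to two posts and a rail 110 mm behind the hooks, at most 25 mm above the hook floor. Stand fixed to the table, yaw within 0.3 rad; drip pan 16 mm high under the hooks.
- short_basket_bar (a point): Centre of the short basket's lifting bar. To be left alone: same make and height (bar centre 105 mm above the table), but a 130 mm tray and a 200 mm bar, too short for the hooks. Loose. x across its bar, y along it, z up. The two baskets stand one behind the other to the robot's right, in either order, bars within 0.3 rad of the sideways direction.

How it is judged:
By the outcome, as a careful person would: the job done as asked, in the order asked, and still so for the second after the job is handed in, with the robot touching nothing.
It also fails if it takes over 45 s, if anything falls off the work surface, if the arm or the gripper's body presses on something with over 40 N, if the wrist force passes 120 N, or if a joint passes its speed limit or range.

## Working session

There is one attempt and no reset: what is moved stays moved. The work goes in short steps, each a Python script; the robot and the scene stay as the last script left them, time stands still between calls to the robot, and variables do not carry over. Pictures are saved under pics/ and viewed, about 8 in all and at most 12, crops included, and the job is handed in when it is done.

```bash
mkdir -p pics; cat > h.py <<'E'
from cell import *
import numpy as np, cv2
from scipy.spatial.transform import Rotation as R
def ray_z(f,px,z):
    d=np.array([(px[0]-f["cx"])/f["fx"],(px[1]-f["cy"])/f["fy"],1.])
    T=np.array(f["cam_to_world"]); d=T[:3,:3]@d; o=T[:3,3]
    return o+d*(z-o[2])/d[2]
def save(f,n): cv2.imwrite("pics/"+n,np.ascontiguousarray(f["img"][:,:,::-1]))
E
python3 - <<'E'
from h import *
F={}
Z=dict(long_basket_bar=.105,short_basket_bar=.105,hook_left=.135,hook_right=.135)
for c in("top","scene"):
    f=grab_frame(c);F[c]=f;save(f,c+"1.png")
    print(c,np.round(f["cam_to_world"],3).tolist())
    for n in Z:
        print(n,[(np.round(r["score"],2),np.round(r["centre"]),np.round(ray_z(f,r["centre"],Z[n])[:2],4)) for r in tip_of(c,n)[:3]])
s=get_state();print(s["clock"],s["eef_rot"],s["finger_gap"])
E
```

```text
top [[0.021, -0.986, 0.166, 0.409], [-1.0, -0.018, 0.023, 0.057], [-0.019, -0.166, -0.986, 1.105], [0.0, 0.0, 0.0, 1.0]]
long_basket_bar [(np.float64(0.92), array([380., 248.]), array([ 0.4374, -0.2473]))]
short_basket_bar [(np.float64(0.74), array([371., 176.]), array([ 0.6289, -0.2285]))]
hook_left [(np.float64(0.87), array([157., 191.]), array([0.5713, 0.3397]))]
hook_right [(np.float64(0.95), array([253., 199.]), array([0.5563, 0.0876])), (np.float64(0.62), array([156., 193.]), array([0.566 , 0.3407]))]
scene [[0.866, 0.285, -0.411, 0.83], [0.5, -0.515, 0.696, -0.415], [-0.014, -0.808, -0.589, 0.566], [0.0, 0.0, 0.0, 1.0]]
long_basket_bar [(np.float64(0.68), array([ 98., 296.]), array([ 0.4306, -0.2375]))]
short_basket_bar [(np.float64(0.64), array([203., 350.]), array([ 0.629 , -0.2272])), (np.float64(0.61), array([320., 145.]), array([0.5539, 0.3839]))]
hook_left [(np.float64(0.93), array([320., 148.]), array([0.5777, 0.318 ]))]
hook_right [(np.float64(0.8), array([263., 198.]), array([0.5528, 0.077 ]))]
0.5 [-2.62262013e+00  1.72955372e+00  1.00611625e-05] 1.0032013881301733
```

```bash
python3 -c "
import cv2,numpy as np
a=cv2.imread('pics/top1.png');cv2.imwrite('pics/t.png',cv2.resize(a,(800,600)))"
```

```text
(no output)
```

View pics/t.png

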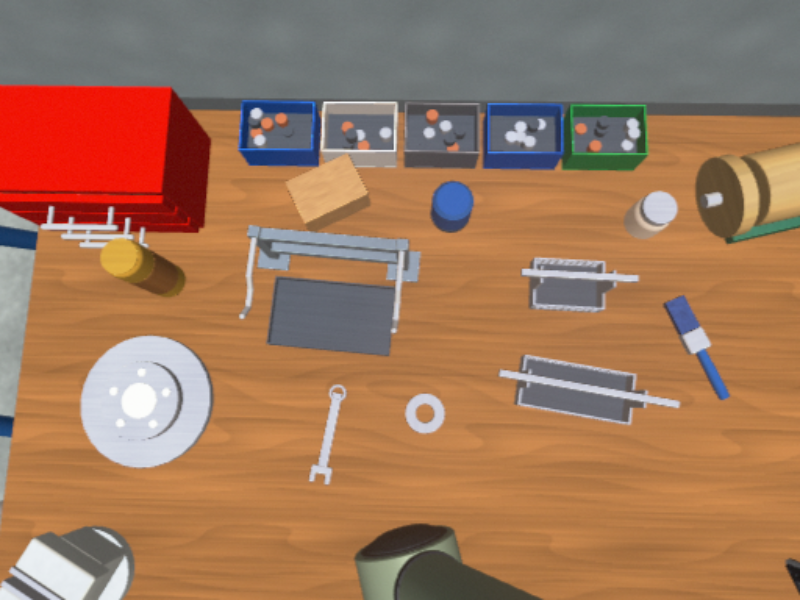

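View pics/scene1.png

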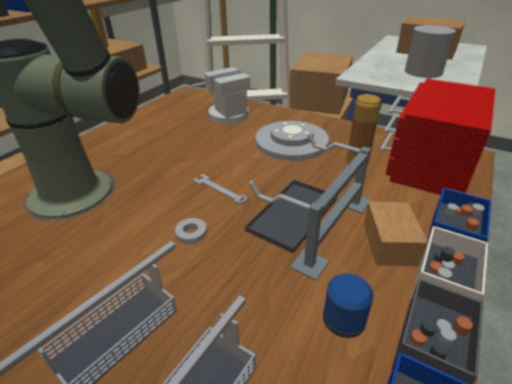

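Top view: the long basket's bar runs from about (321,239) to (434,258) (512-px scale), with the short one behind it. The hook tips are at about (157,198) and (253,210). The network reports agree with this. I'll look at the hooks with the wrist camera first, then the bar.

```bash
cat >> h.py <<'E'
def down(th): 
    c,s=np.cos(th),np.sin(th)
    return R.from_matrix([[c,s,0],[s,-c,0],[0,0,-1]]).as_rotvec()
def wray(f,st,px,z):
    v=np.array([px[0]-f["cx"],px[1]-f["cy"]])/np.array([f["fx"],f["fy"]]);r=np.linalg.norm(v)
    d=np.r_[v/r*np.sin(r),np.cos(r)]
    T=np.eye(4);T[:3,:3]=R.from_rotvec(st["eef_rot"]).as_matrix();T[:3,3]=st["position"]
    T=T@np.array(f["T_tool_cam"]); d=T[:3,:3]@d;o=T[:3,3]
    return o+d*(z-o[2])/d[2]
def wlook(n):
    st=get_state();f=grab_frame("wrist");save(f,n);return st,f
E
python3 - <<'E'
from h import *
f=grab_frame("top")
e=[ray_z(f,p,.108) for p in((321.3,238.7),(433.9,258.6))];d=e[0]-e[1]
print("bar",e,np.linalg.norm(d),"yaw",np.arctan2(-d[0],d[1]))
for th in(-.06,-.06+np.pi,-.06-np.pi):
    print(th,ik([.5,.21,.33],down(th)))
print(ik([.437,-.247,.2],down(-.2)),ik([.437,-.247,.2],down(-.2+np.pi)))
E
python3 - <<'E'
from h import *
Q=[ik([.5,.21,.33],down(t)) for t in(-.06,-.06+np.pi)]
Q=[q for q in Q if q is not None]
q=min(Q,key=lambda q:abs(q[5]));set_joints(q)
st,f=wlook("w1.png");print(st["clock"],st["position"],st["eef_rot"],np.round(f["T_tool_cam"],3).tolist(),f["fx"],f["cx"],f["cy"])
for n in("hook_left","hook_right"):
    print(n,[(round(float(r["score"]),2),np.round(r["centre"],1),wray(f,st,r["centre"],.135)) for r in tip_of("wrist",n)[:3]])
E
```

```text
bar [array([ 0.45797428, -0.09404642,  0.108     ]), array([ 0.4128195 , -0.38359255,  0.108     ])] 0.29304592494216447 yaw -0.15470407303911154
-0.06 [ 2.61492115e-01  2.67345517e-01 -2.25644381e-02  1.28088637e+00
  4.44089210e-16  1.89228844e+00]
3.081592653589793 [ 0.26149211  0.26734552 -0.02256444  1.28088637  0.         -1.24930421]
-3.201592653589793 [ 0.26149211  0.26734552 -0.02256444  1.28088637  0.         -1.24930421]
[-6.61602908e-01  2.62609207e-01 -3.65737899e-01  9.42449220e-01
  4.44089210e-16  1.10919342e+00] [-6.61602908e-01  2.62609207e-01 -3.65737899e-01  9.42449220e-01
 -4.44089210e-16 -2.03239923e+00]
3.2833 [0.50020805 0.20943038 0.32985757] [-9.60929933e-02 -3.13995543e+00  3.82873626e-04] [[1.0, 0.001, 0.0, -0.0], [-0.001, 0.954, 0.3, -0.077], [0.0, -0.3, 0.954, -0.142], [0.0, 0.0, 0.0, 1.0]] 297.3186396354542 259.7327551141295 192.48496169719047
hook_left [(0.97, array([207.7, 269.6]), array([0.57836386, 0.34237414, 0.135     ]))]
hook_right [(0.74, array([204.9,  64.5]), array([0.55449076, 0.0849343 , 0.135     ]))]
```

View pics/w1.png

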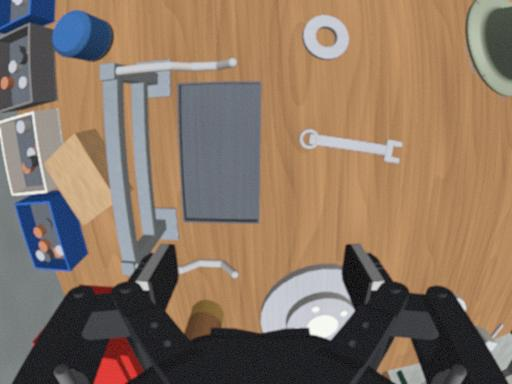

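The wrist view shows both hooks, with tips at about (234,62) and (236,274), and matches the networks. I'll take a mirrored view to cancel bias, then fit. After that, a look at the bar.

```bash
python3 - <<'E'
from h import *
from scipy.optimize import least_squares
import json
obs=[]
def look(i):
    st,f=wlook(f"w{i}.png")
    for n,s in(("hook_left",1),("hook_right",-1)):
        for r in tip_of("wrist",n)[:1]:
            p=wray(f,st,r["centre"],.135);print(i,n,round(float(r["score"]),2),np.round(r["centre"],1),np.round(p[:2],4));obs.append((s,p[0],p[1]))
look(1)
movep([.5,.21,.33],down(-.06)); look(2)
f=grab_frame("top")
for n,s in(("hook_left",1),("hook_right",-1)):
    p=ray_z(f,tip_of("top",n)[0]["centre"],.135);print(p);obs.append((s,p[0],p[1]))
def res(v): return np.ravel([[v[0]-s*.125*np.sin(v[2])-x,v[1]+s*.125*np.cos(v[2])-y] for s,x,y in obs])
r=least_squares(res,[.565,.21,-.06],loss="soft_l1",f_scale=.004);print("stand",r.x,np.round(res(r.x),4))
json.dump(list(r.x),open("stand.json","w"))
movep([.437,-.247,.27],down(-.155))
st,f=wlook("w3.png");print(st["clock"])
for n in("long_basket_bar","short_basket_bar"):
    print(n,[(round(float(r["score"]),2),np.round(r["centre"],1),wray(f,st,r["centre"],.105)) for r in tip_of("wrist",n)[:3]])
a=[cv2.imread(f"pics/w{i}.png") for i in(2,3)]
cv2.imwrite("pics/m.png",cv2.resize(np.hstack(a),(800,300)))
E
```

```text
1 hook_right 0.77 [203.7  65. ] [0.5559 0.0854]
2 hook_left 0.91 [319.4  56.6] [0.5749 0.3364]
2 hook_right 0.81 [311.6 260.1] [0.5615 0.0837]Traceback (most recent call last):
  File "<stdin>", line 14, in <module>
IndexError: list index out of range
```

View pics/w2.png

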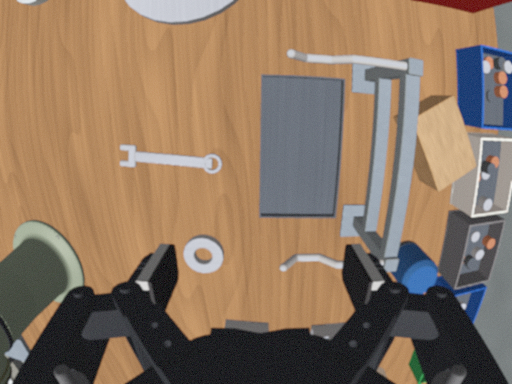

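In this view the tips are at (291,54) and (284,268). I'll include them in the fit at z = 0.16, along with the network points.

```bash
python3 - <<'E'
from h import *
from scipy.optimize import least_squares
import json
st,f=wlook("w2b.png")
s1=dict(position=[0.50020805,0.20943038,0.32985757],eef_rot=[-9.60929933e-02,-3.13995543,3.82873626e-04])
t=grab_frame("top")
W=lambda s,p,z:wray(f,s,p,z)[:2]
# (side, kind) kind 0 floor, 1 tip
obs=[(1,0,W(s1,(207.7,269.6),.135)),(-1,0,W(s1,(204.9,64.5),.135)),(-1,0,W(s1,(203.7,65),.135)),
(1,0,W(st,(319.4,56.6),.135)),(-1,0,W(st,(311.6,260.1),.135)),
(1,0,ray_z(t,(157,191),.135)[:2]),(-1,0,ray_z(t,(253,199),.135)[:2]),
(1,1,W(s1,(236,274),.158)),(-1,1,W(s1,(234,62),.158)),
(1,1,W(st,(291,54),.158)),(-1,1,W(st,(284,268),.158)),
(1,1,ray_z(t,(156,201.5),.158)[:2]),(-1,1,ray_z(t,(252.5,211),.158)[:2])]
def res(v):
    c,s=np.cos(v[2]),np.sin(v[2])
    return np.ravel([[v[0]-d*.125*s-k*v[3]*c-p[0],v[1]+d*.125*c-k*v[3]*s-p[1]] for d,k,p in obs])
r=least_squares(res,[.565,.21,-.06,.03],loss="soft_l1",f_scale=.004);print("stand",r.x);print(np.round(res(r.x).reshape(-1,2),4).tolist())
json.dump(list(r.x),open("stand.json","w"))
movep([.437,-.247,.27],down(-.155))
st,f=wlook("w3.png");print(st["clock"],st["position"],list(st["eef_rot"]))
for n in("long_basket_bar","short_basket_bar"):
    print(n,[(round(float(r["score"]),2),np.round(r["centre"],1),wray(f,st,r["centre"],.105)) for r in tip_of("wrist",n)[:3]])
E
```

```text
stand [ 0.56536829  0.2102648  -0.07273443  0.03485396]
[[-0.003, -0.0074], [0.0026, 0.0006], [0.0012, 0.0002], [-0.0006, -0.0014], [-0.0052, 0.0019], [0.0021, -0.0043], [0.0005, -0.001], [0.0028, 0.0017], [0.0025, -0.0005], [-0.0007, 0.0014], [-0.0019, -0.0007], [-0.0016, 0.0041], [-0.0001, 0.0017]]
8.2833 [ 0.4374722  -0.24638196  0.27017741] [np.float64(-3.1321852597853828), np.float64(0.241335028763438), np.float64(-0.0006927484367393191)]
long_basket_bar [(0.74, array([256. , 165.7]), array([ 0.43564352, -0.23609064,  0.105     ]))]
short_basket_bar [(0.97, array([422.2, 133.6]), array([ 0.62936998, -0.22451966,  0.105     ])), (0.64, array([254.1, 165. ]), array([ 0.43378007, -0.23503623,  0.105     ]))]
```

View pics/w3.png

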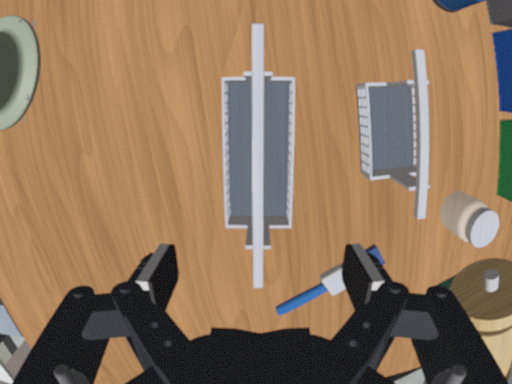

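The bar's ends are at (258,24) and (258,288), so it's aligned with the tool. Now grasping it.

```bash
python3 - <<'E'
from h import *
st,f=wlook("w4.png")
e=[wray(f,st,p,.111) for p in((258,24),(258,288))];d=e[0]-e[1];c=(e[0]+e[1])/2
yaw=np.arctan2(-d[0],d[1]);print(c,yaw,np.linalg.norm(d))
c[1]=(c[1]-.0005-.239)/2 if abs(c[1]+.239)<.01 else c[1]
print(c)
move_l([c[0],c[1],.16],.2,rot=down(yaw))
print("touch",move_l([c[0],c[1],.087],.1,until_force=8))
grab(70)
s=get_state();print(s["clock"],s["finger_gap"],s["position"],s["contact_force"])
move_l([c[0],c[1],.13],.08);s=get_state();print(s["finger_gap"],s["contact_force"],s["wrist_torque"])
move_l([c[0],c[1],.25],.2)
s=get_state();print(s["clock"],s["finger_gap"],s["contact_force"],s["wrist_torque"])
f=grab_frame("scene");save(f,"s2.png")
E
```

```text
[ 0.43745482 -0.23775572  0.111     ] -0.15357754205628818 0.29821298641687
[ 0.43745482 -0.23862786  0.111     ]
touch False
10.7333 0.12203201356893781 [ 0.43670337 -0.23852231  0.08701423] [-3.50719302 -0.42844686  4.21688036]
0.12710387941948814 [-0.36950235 -0.056568   -6.97482719] [ 0.02492552  0.01697046 -0.00794109]
12.175 0.12944285387166027 [-0.57717276 -0.75409716 -6.1313134 ] [ 0.0211414  -0.00063421 -0.06271768]
```

View pics/s2.png

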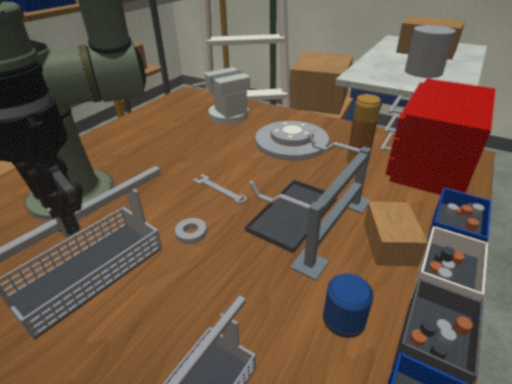

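The basket is lifted and hangs level, and the short basket hasn't moved. Carrying it to above the hooks and checking there.

```bash
python3 - <<'E'
from h import *
import json
x,y,yaw,_=json.load(open("stand.json"))
movep([x,y,.25],down(yaw))
move_l([x,y,.17],.12);sleep(.4)
s=get_state();print(s["clock"],s["finger_gap"],s["position"],s["contact_force"])
st,f=wlook("w5.png")
for n in("hook_left","hook_right"):
    print(n,[(round(float(r["score"]),2),np.round(r["centre"],1),wray(f,st,r["centre"],.135)) for r in tip_of("wrist",n)[:2]])
t=grab_frame("top");save(t,"t2.png")
# expected pixel of bar ends & hooks in top view
def proj(f,p):
    T=np.linalg.inv(np.array(f["cam_to_world"]));q=T[:3,:3]@p+T[:3,3];return np.round([f["fx"]*q[0]/q[2]+f["cx"],f["fy"]*q[1]/q[2]+f["cy"]],1)
for d in(1,-1): print(proj(t,np.array([x-d*.15*np.sin(yaw),y+d*.15*np.cos(yaw),.188])),proj(t,np.array([x-d*.125*np.sin(yaw),y+d*.125*np.cos(yaw),.135])))
c=cv2.imread("pics/t2.png")[130:250,120:290];w=cv2.imread("pics/w5.png")
a=np.zeros((600,800,3),np.uint8);b=cv2.resize(c,(425,300),interpolation=cv2.INTER_CUBIC);a[:300,:425]=b
sc=grab_frame("scene");save(sc,"s3.png");b=cv2.resize(cv2.imread("pics/s3.png")[90:280,200:420],(370,320),interpolation=cv2.INTER_CUBIC);a[:320,430:]=b
a[300:,:400]=cv2.resize(w,(400,300));cv2.imwrite("pics/m2.png",a)
E
```

```text
15.15 0.12472538456652171 [0.56553229 0.21033532 0.17035441] [-0.27433989  0.82422872 -5.64306188]
hook_left []
hook_right []
[143.  185.7] [158.7 190.2]
[262.9 196.5] [253.4 198.8]
```

View pics/m2.png

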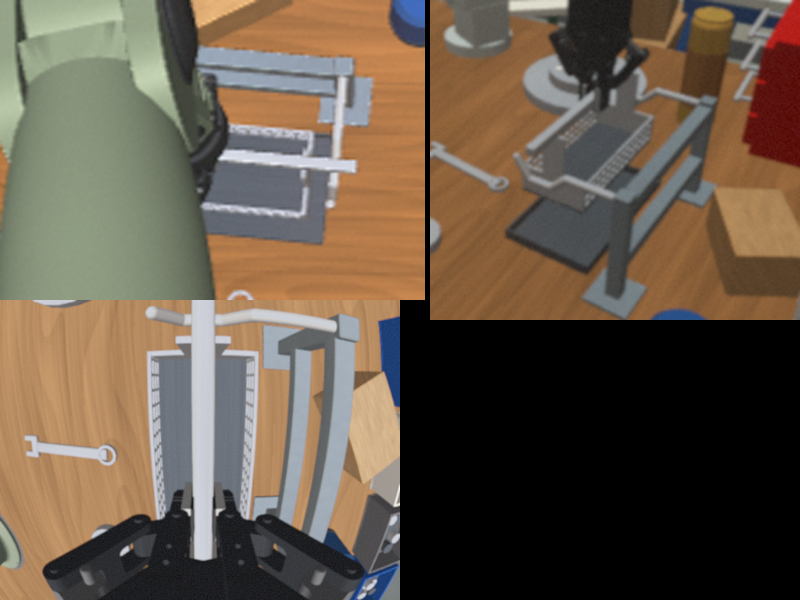

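View pics/w5.png

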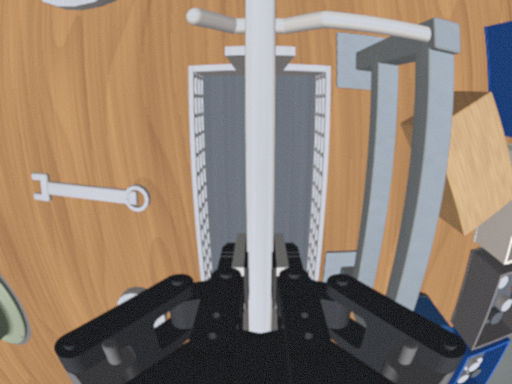

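The wrist view shows the bar (column 260) centred over the left hook's floor, which spans about columns 237–285, with the tip at (197,19). The scene view shows the right side between tip and arm. Lowering now.

```bash
python3 - <<'E'
from h import *
import json
x,y,yaw,_=json.load(open("stand.json"))
move_l([x,y,.135],.06)
s=get_state();print(s["position"],s["contact_force"],s["wrist_torque"])
print(move_l([x,y,.117],.02,until_force=9))
sleep(.3)
s=get_state();print(s["clock"],s["position"],s["contact_force"],s["wrist_torque"])
w=wlook("w6.png");sc=grab_frame("scene");save(sc,"s4.png")
t=grab_frame("top");save(t,"t4.png")
a=np.zeros((600,800,3),np.uint8)
a[:340,:430]=cv2.resize(cv2.imread("pics/s4.png")[90:260,200:415],(430,340),interpolation=cv2.INTER_CUBIC)
a[:300,432:]=cv2.resize(cv2.imread("pics/w6.png")[:230,120:402],(368,300))
a[342:,:425]=cv2.resize(cv2.imread("pics/t4.png")[140:243,120:290],(425,258),interpolation=cv2.INTER_CUBIC)
cv2.imwrite("pics/m3.png",a)
E
```

```text
[0.56550263 0.21029177 0.13501955] [ 0.03690652 -0.0613504  -6.12827247] [-0.03408282 -0.04522235 -0.02334306]
True
17.075 [0.56533421 0.21023927 0.12274946] [-0.96603403 -0.01001735  4.83677071] [-0.06280278  0.12357431  0.00873585]
```

View pics/m3.png

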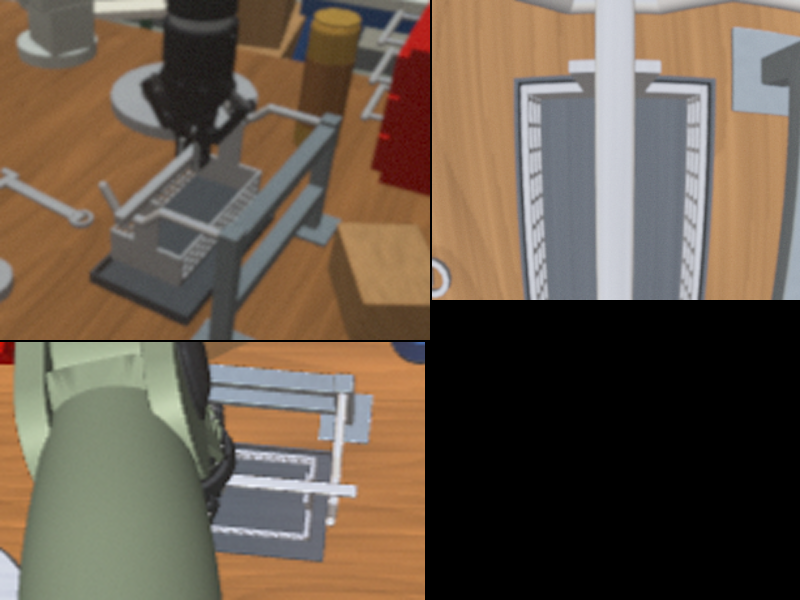

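The bar stopped at TCP z = 0.1227, as expected for the hook floors at 0.135. The moment is balanced, so both ends are bearing. In the picture the right end sits between tip and arm. Releasing and checking.

```bash
python3 - <<'E'
from h import *
import json
x,y,yaw,_=json.load(open("stand.json"))
let_go();sleep(.3)
move_l([x,y,.28],.1)
movep([.40,.0,.36],down(yaw));sleep(.5)
s=get_state();print(s["clock"],s["contact_force"])
for i in(0,1):
    t=grab_frame("top");print([np.round(tip_of("top",n)[0]["centre"],1) for n in("long_basket_bar","short_basket_bar") if tip_of("top",n)]);sleep(.5)
save(t,"t5.png");sc=grab_frame("scene");save(sc,"s5.png")
a=np.zeros((600,800,3),np.uint8)
a[:340,:430]=cv2.resize(cv2.imread("pics/s5.png")[90:260,200:415],(430,340),interpolation=cv2.INTER_CUBIC)
a[342:,:425]=cv2.resize(cv2.imread("pics/t5.png")[140:243,120:290],(425,258),interpolation=cv2.INTER_CUBIC)
a[:276,432:]=cv2.resize(cv2.imread("pics/t5.png"),(368,276))
cv2.imwrite("pics/m4.png",a)
E
```

```text
21.5583 [-0.4278279  -0.50553546 -0.07522434]
[array([206. , 195.1]), array([372.4, 176.1])]
[array([206.3, 193.6]), array([371.9, 176.1])]
```

View pics/m4.png

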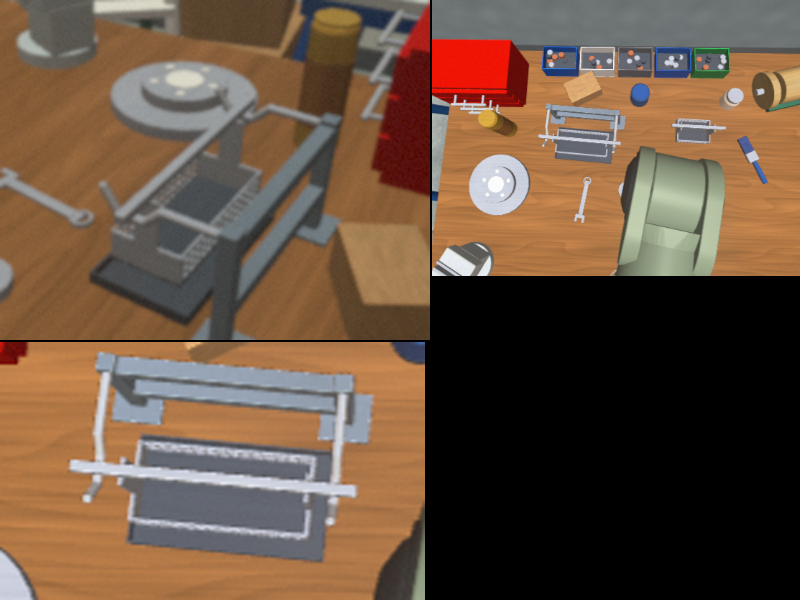

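Both bar ends sit in their hooks, and the basket is level and still. The short basket hasn't moved. Handing in.

```bash
python3 -c "
from cell import *
print(get_state()['clock']);sign_off()"
```

```text
23.1083
the job is handed in; nothing more can be done
```

The long basket is hanging on the drip stand with both ends of its bar in their hooks, handed in at 23.1 s of the 45 s allowed.

- **Placing:** I found the stand and the bar with the top and wrist cameras and gripped the bar at its centre. I lowered it until both hooks took the weight. Contact came at TCP z = 0.1227, against 0.123 expected, and the moment was balanced before I let go.
- **Last checks:** The final pictures show both ends in the hooks and the basket level. The long bar's reported position moved about 1.5 px between two looks, which I took as detection noise. The short bar stayed within about 1 px of its first position, and the robot is clear of everything.
- **Failed or disagreed:**
  - One network look missed the left hook, and another missed both hooks.
  - In one case the hook detections were up to 8 mm off the fitted stand pose, so I also used the hook tips in the fit. I checked the bar's alignment by eye before lowering it.

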